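# Fetch the blue paddle from inside the sample cabinet's door

## Task

Gently swing the sample cabinet's door open by its handle, to about a right angle or wider and without shaking the two paddles off the hooks on its inside. Then lift the blue paddle up and off its hook and stand it blade down in the steel beaker where the beaker is, without ever dropping it; leave the door open, the orange paddle on its hook and everything else undisturbed.

Things in the scene. Friction and masses are not known exactly. Their poses are not given: they have to be found in the camera images.
- door (a joint): the cabinet's door, rad: 0 closed, grows as it swings out, stop at 1.9. White frame, clear window, 260 wide, z 12 to 270 mm, 14 thick. A sprung roller catch holds it shut (about 5 to 10 N at the handle); a stiff hinge then keeps it where it is left.
- door_handle (a point): middle of the horizontal steel bar handle on the door's outer face, z 247 mm, 23 below the door's top: bar 92 long, 10 thick, parallel to the door, axis 42 mm out from the face, a post at each end; 205 mm from the hinge line along the door. Fingers can be put down behind the bar from above.
- door_hinge (a point): on the vertical hinge line at handle height (z 247), on the door's inner face. Axes turn with the door: y along the door to its free edge (y = 260), x the normal of the inner face (into the cabinet when closed), z up. In them the outer face is x = -14, the handle x = -56, y = 205 mm. The door swings towards -x, anticlockwise seen from above.
- hook_a (a point): low point (wire axis) of the hook nearer the hinge, on the door's inner face, z 187 mm, 83 below the door's top: steel wire 6 thick; this point is 26 mm from the inner face and 82 from the hinge line; the tip, 41 from the face, turns up 10. Axes as door_hinge.
- hook_b (a point): the same, on the hook nearer the free edge, 182 mm from the hinge line.
- cabinet: white tabletop sample cabinet with a clear roof, 200 deep (x), 260 wide (y), 270 tall, open at its -x front, which the door covers; fixed. Origin: centre of its underside. x points to its back; the hinge line is at its front edge at x = -100, y = -130 mm.
- blue_paddle: blue plastic paddle, 40 g, on one of the two hooks inside the door (which one varies). Origin: centre of its eye, a loop 40 wide (y), 7 thick (x), z -22 to +22, upright sides z -18 to +12, opening 30 x 33; below, a stem and a 24 wide blade down to z = -118. It hangs parallel to the door, origin 13 below the hook's low point; to come off: up 11 to 25 mm, then straight away from the door.
- orange_paddle: the same in orange, hanging on the other hook.
- blue_paddle_tip (a point): lower end of the blue paddle's blade, 118 mm below its origin.
- beaker: open steel beaker on the table, 84 wide at the rim, 85 tall, wall 4, floor 5, 450 g, loose. Origin: centre of its underside, z up.
- rack: orange tube rack with capped tubes, 110 x 200, 107 tall. Bystander.
- jar: amber jar with blue cap, 60 wide, 70 tall. Bystander.
- flask: clear bottle, 56 wide, 120 tall. Bystander.
- sniff_cup: blue ceramic cup, 60 wide, 60 tall. Bystander.
- pen: blue pen, 140 long, lying on the table. Bystander.

How it is judged:
On the way, in this order (a step that is already met when the one before it is completed fails the run):
1. the door is drawn ajar by its handle: it stands between 0.12 and 1.0 rad with the gripper's tool point within 70 mm of the handle (value of joint door between 0.12 and 1 rad and distance between the grasp point and door_handle below 0.07 m), for 0.1 s.
2. the door stands open at least 80 degrees with both paddles still on their hooks (value of joint door above 1.4 rad and height (world z) of each of blue_paddle, orange_paddle above 0.155 m and (distance between blue_paddle and hook_a below 0.035 m or distance between blue_paddle and hook_b below 0.035 m)), for 0.2 s.
3. the blue paddle is off its hook and clear of the door's hooks (distance between blue_paddle and hook_a above 0.06 m and distance between blue_paddle and hook_b above 0.06 m), for 0.1 s.
At the end, for the whole second after the job is handed in: The door is open at least 1.4 rad (80 degrees); the blue paddle stands at rest in the upright beaker, blade end within 25 mm of its underside's level, eye above the rim; the beaker is within 40 mm of where it was; the orange paddle still hangs on its hook (value of joint door above 1.4 rad and horizontal distance between blue_paddle_tip and beaker below 0.042 m and z of blue_paddle_tip in the frame of beaker between 0 and 0.025 m and height (world z) of blue_paddle above 0.095 m and linear speed of blue_paddle below 0.03 m/s and angle between beaker's own z axis and vertical below 0.1 rad and distance of beaker from where it was at the start of the episode below 0.04 m and height (world z) of orange_paddle above 0.155 m and (distance between orange_paddle and hook_a below 0.035 m or distance between orange_paddle and hook_b below 0.035 m)); the robot touches nothing.
It fails at once if the door is flung (faster than 2.5 rad/s) (velocity of joint door above 2.5 rad/s).
It fails at once if the cabinet or its door is forced (over 45 N) (contact force between any of the fingers, the arm and cabinet above 45 N).
It fails at once if a paddle is dropped or thrown about (over 1.2 m/s) (height (world z) of any of blue_paddle, orange_paddle below 0.085 m or linear speed of blue_paddle above 1.2 m/s).
It fails at once if a bystander is moved more than 30 mm (distance of any of rack, jar, flask, sniff_cup, pen from where it was at the start of the episode above 0.03 m).
It also fails if it takes over 70 s, if anything falls off the work surface, if the arm or the gripper's body presses on something with over 40 N, if the wrist force passes 120 N, or if a joint passes its speed limit or range.

## Robot

A 6-joint arm with a two-finger parallel gripper is mounted at the origin on the work surface. World frame = base frame: x ahead of the robot, y to its left, z up, the work surface at z = 0. Lengths are in m, angles in rad, forces in N, time in s.
With the tool pointing down it reaches from about 0.325 to 0.875 m from the base axis. Payload 4.4 kg.
Tool frame: the origin (TCP) lies between the finger pads, 19 mm behind the fingertips; this is the grasp point; z points along the fingers, y is the line along which they close (so a half turn about z gives the same grasp; the last joint's range is limited). The gripper opens to 85 mm and grips with 20 to 120 N. Pads are 22 mm wide; open, the fingers measure 114 mm over their backs; the gripper's body (76 mm by 85 mm) begins 54 mm behind the grasp point. The pads swing forward as they close: fully open they stand 13 mm farther back than shut.
Start: joints at [-0.15, 0.207, 1.542, -0, 1.393, -0.15], TCP at [0.575, -0, 0.25] pointing down, gripper open.
Joint ranges: [-2.73, 2.73], [-0.86, 2.22], [0.23, 2.46], [-1.11, 4.25], [0.08, 2.63], [-2.82, 2.82]. Speed limits (rad/s): [2.79, 2.79, 3.14, 3.14, 3.14, 3.14].

## Interface

Orientations are given as a rotation vector (axis times angle).
In Python, from workcell import * gives the robot as it stands. Calls block until the motion is done:
- move_pose(position, orientation): joint-space move of the TCP to a pose.
- move_linear(position, ori=None, velocity=0.15, guard=None): straight line of the TCP; ori=None keeps the orientation; velocity is the mean speed in m/s. With guard (N) it stops when the force on the tool has changed by that much, and returns True; else False.
- move_j(angles): joint-space move.
- gripper_to(opening, force=None): opening from 0.0 (shut) to 1.0 (fully open); force is the grip in N (None keeps the last); returns when the fingers have stopped.
- wait(seconds).
- inverse_kinematics(position, orientation): joint angles nearest the present ones, or None.
- read_camera(name): name is "scene" or "side" or "wrist"; returns the picture (384x512x3 uint8, blue, green, red); there is no depth.
- camera_model(name): a dict with "vfov" (degrees; the focal length in pixels is half the picture's height over the tangent of half this angle, whatever the lens; pixels are square), "cx", "cy" (the principal point, pixels), "camera_from_world" (4x4, takes a point from world to camera coordinates); the wrist camera has in their place "tool_from_camera" (4x4, takes a point from camera to tool coordinates, whose origin is the TCP and whose axes are the flange's). Camera axes: x right, y up, looking along -z (the intrinsics and any distortion apply to the point x, -y, -z); pixel columns grow to the right and rows downward; lengths in m; the calibration is good to about 2 mm. A picture is of the moment at which its call begins: read the wrist's pose just before it. camera_model takes no time and is no camera call.
A pose or a line that the arm cannot do raises Unreachable and nothing moves.
- finish_job(): hands the job in; it is judged then, once.
Readings, each from a call of its own:
- current_t(): time.
- current_joint_positions(): joint angles.
- current_joint_velocities(): joint speeds.
- current_tau(): joint torques, N m.
- current_eef_pos(): TCP position.
- current_tcp_rot(): TCP orientation.
- current_wrist_force(): force on the tool from outside, world axes, zero at the start.
- current_moment(): the same for the moment, N m.
- current_width(): opening from 0.0 (shut) to 1.0 (fully open).
- current_gripper_force(): force on a finger pad.
Only numpy, scipy, OpenCV 4.12 (cv2) and the standard library are available. Lean on these libraries where they do the work, as an engineer would, in place of code of your own. Each camera call takes 0.05 s, during which the arm holds its last target. There are 200 camera calls.

## Working session

There is one attempt and no reset: what is moved stays moved. The work goes in short steps, each a Python script; the robot and the scene stay as the last script left them, time stands still between calls to the robot, and variables do not carry over. Pictures are saved under pics/ and viewed, at most 11 in all, crops included, and the job is handed in when it is done.

```bash
mkdir -p pics; python3 - <<'E'
from workcell import *
import cv2,numpy as np
for n in ("scene","side"):
    im=read_camera(n); cv2.imwrite(f"pics/{n}0.png",cv2.resize(im,(800,600),interpolation=cv2.INTER_CUBIC)); cv2.imwrite(f"pics/{n}_raw.png",im)
    m=camera_model(n); print(n,{k:(np.round(v,4).tolist() if not isinstance(v,str) else v) for k,v in m.items()})
m=camera_model("wrist");print({k:np.round(v,4).tolist() if not isinstance(v,str) else v for k,v in m.items()})
print(current_tcp_rot(),current_t())
E
```

```text
scene {'vfov': 45.1393, 'cx': 258.4043, 'cy': 188.4208, 'camera_from_world': [[0.3009, 0.9536, -0.0143, -0.157], [-0.5232, 0.1775, 0.8335, 0.1466], [0.7973, -0.2433, 0.5523, -2.0369], [0.0, 0.0, 0.0, 1.0]]}
side {'vfov': 43.8592, 'cx': 251.2674, 'cy': 189.0613, 'camera_from_world': [[0.7597, -0.6503, 0.0064, -0.4136], [0.5015, 0.592, 0.6309, -0.3669], [-0.414, -0.4761, 0.7758, -1.3303], [0.0, 0.0, 0.0, 1.0]]}
{'vfov': 60.5965, 'cx': 255.9999, 'cy': 190.2261, 'tool_from_camera': [[-0.0012, 0.9547, 0.2974, 0.0756], [1.0, 0.0014, -0.0005, -0.0008], [-0.0009, 0.2974, -0.9547, -0.1239], [0.0, 0.0, 0.0, 1.0]]}
[-2.22019447e+00 -2.22027914e+00  1.98764066e-03] 0.1
```

View pics/scene0.png

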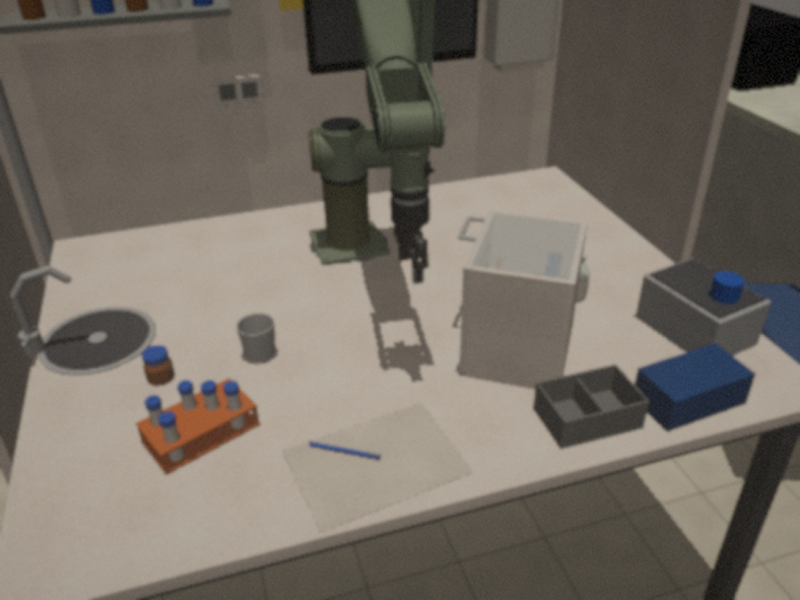

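View pics/side0.png

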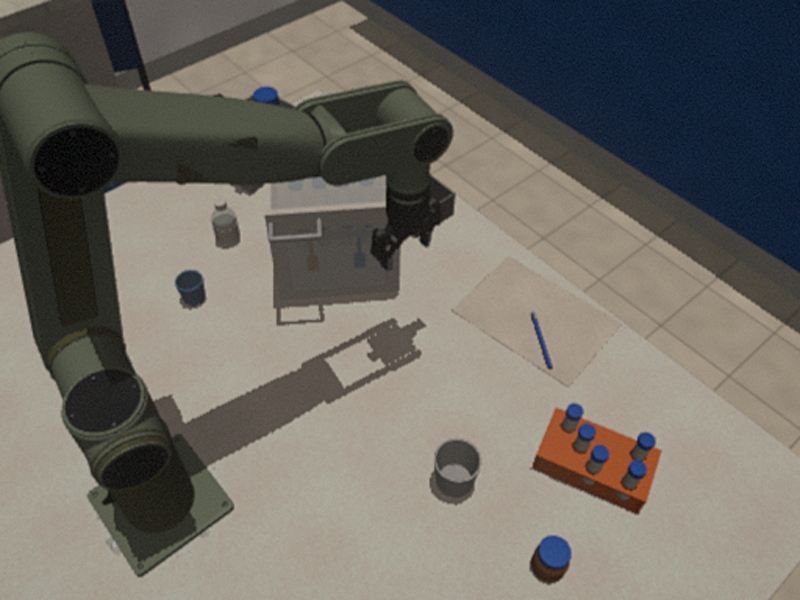

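Scene: cabinet on the right with the handle at about (470,228) and the beaker at (257,338). Side: the door faces the camera, handle bar about (295,230), orange paddle (312,255), blue (360,258) nearer the hinge at the right, beaker (457,468), flask (225,225), cup (190,288). I'll enlarge crops next.

```bash
python3 - <<'E'
import cv2,numpy as np
s=cv2.imread("pics/scene_raw.png");d=cv2.imread("pics/side_raw.png")
def crop(im,x,y,w,h,k):
    c=cv2.resize(im[y:y+h,x:x+w],None,fx=k,fy=k,interpolation=cv2.INTER_CUBIC)
    for i in range(0,w,10): cv2.line(c,(i*k,0),(i*k,6),(0,0,255),1)
    for i in range(0,h,10): cv2.line(c,(0,i*k),(6,i*k),(0,0,255),1)
    return c
a=np.zeros((600,800,3),np.uint8)
c=crop(s,285,130,80,120,5);a[:600,:400]=c
c=crop(d,165,110,100,110,4);a[:440,400:]=c
a[440:600,400:600]=crop(s,145,195,40,32,5)
a[440:600,600:800]=crop(d,270,276,50,40,4)
cv2.imwrite("pics/crop.png",a)
E
```

```text
(no output)
```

View pics/crop.png

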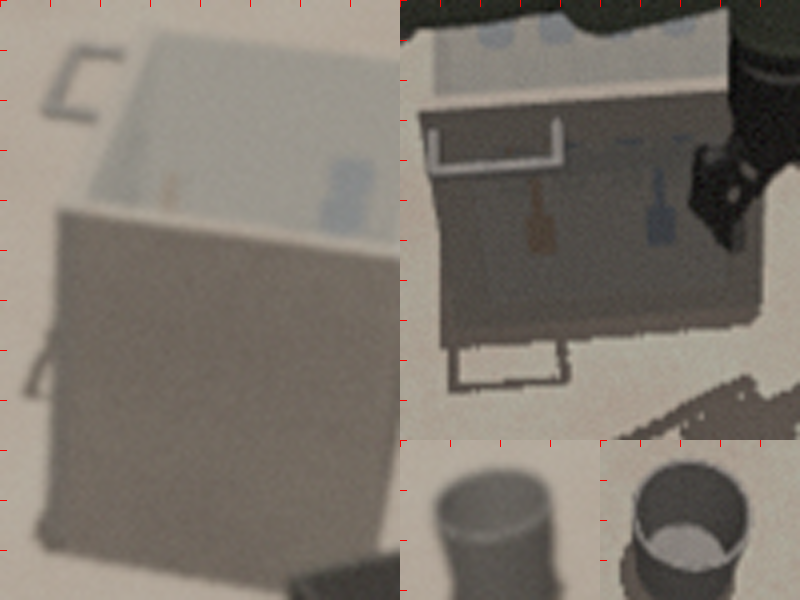

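Crop: the handle bar spans scene (295,152.4)–(300,140.4) and side (173.3,153)–(205,150.8). Beaker rim centres are scene (163.8,208) and side (292.8,294.8); the blue paddle is near the hinge (hook_a).

```bash
cat > h.py <<'E'
import numpy as np
from workcell import *
from scipy.spatial.transform import Rotation as R
from scipy.optimize import least_squares
def proj(n,p):
    m=camera_model(n);q=np.asarray(m["camera_from_world"])@np.append(p,1)
    f=192/np.tan(np.radians(m["vfov"])/2);return np.array([m["cx"]+f*q[0]/-q[2],m["cy"]-f*q[1]/-q[2]])
def tri(a,b): return least_squares(lambda p:np.r_[proj("scene",p)-a,proj("side",p)-b],[.6,0,.1])
def rz(a): return np.array([[np.cos(a),-np.sin(a)],[np.sin(a),np.cos(a)]])
def cab(P,l): return np.r_[P[:2]+rz(P[2])@np.array(l[:2]),l[2]]
E
cat > fit.py <<'E'
from h import *
for n,a,b in [("bar hinge end",(295,152.4),(205,150.75)),("bar free end",(300,140.4),(173.25,153)),("beaker rim",(163.8,208),(292.75,294.75))]:
    r=tri(a,b);print(n,r.x.round(4),r.fun.round(2))
# closed-door cabinet frame pts
obs=[("scene",(295,152.4),(-.156,.033,.247)),("scene",(300,140.4),(-.156,.117,.247)),("side",(205,150.75),(-.156,.033,.247)),
("side",(173.25,153),(-.156,.117,.247)),("side",(170,138),(-.114,.13,.27)),("side",(175.5,196.75),(-.114,.13,.012)),("side",(254.25,190.5),(-.114,-.13,.012)),
("scene",(297.4,172),(-.114,-.13,.27))]
r=least_squares(lambda P:np.concatenate([proj(n,cab(P,l))-px for n,px,l in obs]),[.8,.25,.8],loss="soft_l1")
print(r.x.round(4),r.fun.round(1))
for k,l in dict(hinge=(-.1,-.13,.247),handle=(-.156,.075,.247),back=(.1,-.13,0),back2=(.1,.13,0)).items(): print(k,cab(r.x,l).round(3))
E
python3 fit.py
```

```text
bar hinge end [0.4846 0.1436 0.2422] [-0.19  0.18 -0.13 -0.19]
bar free end [0.4072 0.1944 0.2423] [ 0.29 -0.28  0.18  0.28]
beaker rim [ 0.4268 -0.3094  0.0769] [-0.4   0.2  -0.26 -0.24]
[0.5912 0.2566 0.9978] [-0.8 -1.9 -1.  -1.1 -1.7 -0.4  1.3  0.  -1.3 -0.2  3.1 -4.2  0.8 -5.7
 -0.3 -1.2]
hinge [0.646 0.102 0.247]
handle [0.444 0.166 0.247]
back [0.755 0.27  0.   ]
back2 [0.536 0.411 0.   ]
```

```bash
cat >> h.py <<'E'
P=np.array([.5925,.2595,.994])   # cabinet x,y,yaw
HINGE=cab(P,(-.1,-.13,.247))
def u(a,z=0): return np.array([np.cos(a),np.sin(a),z])
def door(th,l): # point in door_hinge axes -> world
    a=P[2]+th; return HINGE+l[0]*u(a)+l[1]*u(a+np.pi/2)+np.array([0,0,l[2]])
def rv(x,y,z): return R.from_matrix(np.column_stack([x,y,z])).as_rotvec()
def down(a): return rv(u(a+np.pi/2),u(a),np.array([0,0,-1.]))
def tilt(d,p,s=1): # tool points along heading d, pitched p below horizontal
    z=np.r_[np.cos(p)*u(d)[:2],-np.sin(p)]; y=s*u(d-np.pi/2); return rv(np.cross(y,z),y,z)
E
cat > chk.py <<'E'
from h import *
def gp(px,n="side"):
    return least_squares(lambda q:proj(n,np.r_[q,0])-np.array(px)*.64,[.5,.2]).x.round(3)
print("flask",gp((228,243)),"cup",gp((192,302)),"beakerbase",gp((257,357),"scene"))
print("hinge",HINGE,"handle",door(0,(-.056,.205,0)))
for off in (0,np.pi,-np.pi):
  print("off",off)
  for th in (0,.4,.8,1.2,1.6,1.7):
    for z in (0,.1):
      q=inverse_kinematics(door(th,(-.056,.205,z)),down(P[2]+th+off)); print(th,z,None if q is None else np.round(q,2))
th=1.6
for s in (1,-1):
  for p in (.3,.6,.8):
    d=P[2]+th+np.pi
    for pos,dd in ((door(th,(.034,.082,-.073)),d),(door(th,(.12,.082,-.05)),d),([.427,-.309,.13],-.63),([.427,-.309,.3],-.63)):
      q=inverse_kinematics(pos,tilt(dd,p,s)); print(s,p,np.round(pos,3),None if q is None else np.round(q,2))
E
python3 chk.py
```

```text
flask [0.434 0.458] cup [0.279 0.359] beakerbase [ 0.439 -0.317]
hinge [0.64693369 0.10478422 0.247     ] handle [0.44456069 0.16963921 0.247     ]
off 0
0 0 [ 0.18 -0.    1.78 -0.    1.37 -0.81]
0 0.1 [ 0.18 -0.07  1.64 -0.    1.57 -0.81]
0.4 0 [-0.   -0.08  1.85 -0.    1.37 -1.4 ]
0.4 0.1 [-0.   -0.14  1.7  -0.    1.58 -1.4 ]
0.8 0 [-0.18 -0.04  1.82 -0.    1.37 -1.97]
0.8 0.1 [-0.18 -0.11  1.67 -0.    1.58 -1.97]
1.2 0 [-0.28  0.08  1.69 -0.    1.37 -2.48]
1.2 0.1 [-0.28  0.02  1.55 -0.    1.57 -2.48]
1.6 0 None
1.6 0.1 None
1.7 0 None
1.7 0.1 None
off 3.141592653589793
0 0 [ 0.18 -0.    1.78 -0.    1.37  2.33]
0 0.1 [ 0.18 -0.07  1.64 -0.    1.57  2.33]
0.4 0 [-0.   -0.08  1.85 -0.    1.37  1.75]
0.4 0.1 [-0.   -0.14  1.7  -0.    1.58  1.75]
0.8 0 [-0.18 -0.04  1.82 -0.    1.37  1.17]
0.8 0.1 [-0.18 -0.11  1.67 -0.    1.58  1.17]
1.2 0 [-0.28  0.08  1.69 -0.    1.37  0.66]
1.2 0.1 [-0.28  0.02  1.55 -0.    1.57  0.66]
1.6 0 [-0.31  0.25  1.49 -0.    1.4   0.24]
1.6 0.1 [-0.31  0.2   1.36 -0.    1.59  0.24]
1.7 0 [-0.31  0.3   1.43 -0.    1.41  0.14]
1.7 0.1 [-0.31  0.24  1.3  -0.
[... 1062 characters left out ...]

1 0.8 [ 0.427 -0.309  0.3  ] [-0.9  -0.36  2.14  0.32  0.63  1.12]
-1 0.3 [0.575 0.052 0.174] None
-1 0.3 [0.502 0.097 0.197] None
-1 0.3 [ 0.427 -0.309  0.13 ] None
-1 0.3 [ 0.427 -0.309  0.3  ] [-0.98 -0.38  2.44  2.01  0.38  2.56]
-1 0.6 [0.575 0.052 0.174] None
-1 0.6 [0.502 0.097 0.197] None
-1 0.6 [ 0.427 -0.309  0.13 ] [-0.93  0.03  2.4   2.31  0.34  2.19]
-1 0.6 [ 0.427 -0.309  0.3  ] [-0.93 -0.42  2.27  0.66  0.42 -2.36]
-1 0.8 [0.575 0.052 0.174] [ 0.18  0.11  2.03 -0.96  0.6  -0.14]
-1 0.8 [0.502 0.097 0.197] [ 0.34 -0.03  2.12 -0.92  0.74 -0.08]
-1 0.8 [ 0.427 -0.309  0.13 ] [-0.9  -0.03  2.3   1.01  0.22 -2.77]
-1 0.8 [ 0.427 -0.309  0.3  ] [-0.9  -0.36  2.14  0.32  0.63 -2.02]
```

```bash
cat >> h.py <<'E'
import cv2
def wproj(p,pos,rot):
    m=camera_model("wrist");T=np.eye(4);T[:3,:3]=R.from_rotvec(rot).as_matrix();T[:3,3]=pos
    q=np.linalg.inv(T@np.asarray(m["tool_from_camera"]))@np.append(p,1)
    f=192/np.tan(np.radians(m["vfov"])/2);return np.array([m["cx"]+f*q[0]/-q[2],m["cy"]-f*q[1]/-q[2]])
def wshot(name,pts=()):
    pos,rot=current_eef_pos(),current_tcp_rot();im=read_camera("wrist");im=cv2.resize(im,(768,576))
    for p in pts:
        c=wproj(p,pos,rot)*1.5;cv2.drawMarker(im,(int(c[0]),int(c[1])),(0,0,255),0,14,1);print(c.round(0))
    cv2.imwrite(f"pics/{name}.png",im)
E
python3 - <<'E'
from h import *
move_linear([.54,0,.36])
gripper_to(.36)
move_pose(door(0,(-.056,.205,.10)),down(P[2]+np.pi))
wshot("w1",[door(0,(-.056,y,0)) for y in (.163,.205,.247)]+[door(0,(-.014,y,.023)) for y in (.1,.26)])
print(current_eef_pos(),current_width(),current_t())
E
```

```text
[382. 210.]
[383. 298.]
[383. 376.]
[269.  50.]
[293. 425.]
[0.44469126 0.16949217 0.34702297] 0.3589175405385377 3.7667
```

View pics/w1.png

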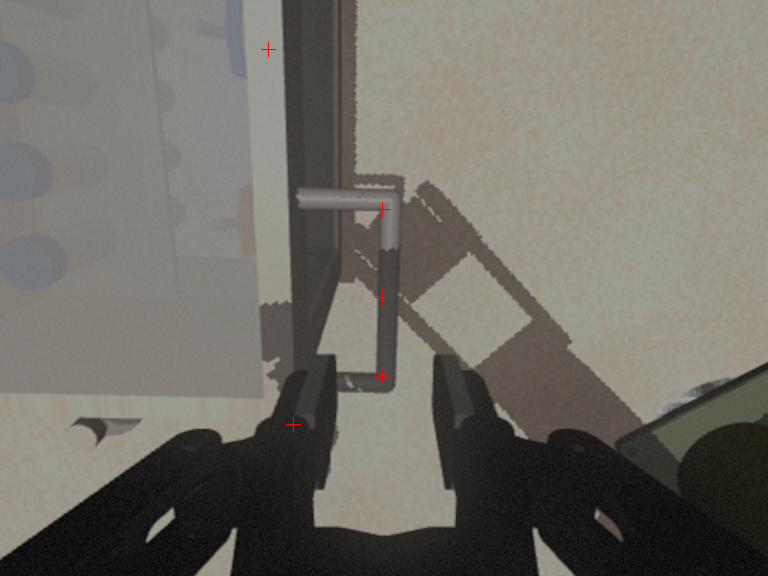

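The wrist view shows the bar at columns 391→387, rows 199→382, against a prediction near 382. The handle is therefore about 3.5 mm further out and 4 mm nearer the hinge, with yaw about 0.025 smaller. I'll correct the model, go down round the bar and swing the door.

```bash
cat >> h.py <<'E'
_h=door(0,(-.056,.205,0))-.0035*u(P[2])-.004*u(P[2]+np.pi/2)
P[2]-=.025
HINGE=HINGE+_h-door(0,(-.056,.205,0))
E
python3 - <<'E'
from h import *
print("P",P,HINGE)
move_linear(door(0,(-.056,.205,.10)),down(P[2]+np.pi))
print(move_linear(door(0,(-.056,.205,0)),velocity=.06,guard=8))
gripper_to(.17,20)
print(current_width(),current_wrist_force().round(1),current_t())
for th in np.arange(.04,.33,.04):
    move_linear(door(th,(-.056,.205,0)),down(P[2]+th+np.pi),velocity=.03)
    print(round(th,2),current_wrist_force().round(1))
wshot("w2",[door(.32,(-.056,y,0)) for y in (.159,.205,.251)]+[door(.32,(-.014,y,.023)) for y in (.1,.26)])
print(current_t())
E
```

```text
P [0.5925 0.2595 0.969 ] [0.64669341 0.09463057 0.247     ]
False
0.17160963252426992 [-0.4 -1.6 -0. ] 6.1333
0.04 [ 5.5 12.9 -4.1]
0.08 [ 0.8  0.9 -0.4]
0.12 [0.3 0.3 0.9]
0.16 [-0.3 -0.1 -0.5]
0.2 [0.3 0.1 0.2]
0.24 [ 0.8  0.  -0.3]
0.28 [-0.9  0.2 -0.6]
0.32 [-0.1  0.1  0.5]
[381. 252.]
[382. 409.]
[382. 538.]
[143. -42.]
[229. 630.]
9.65
```

View pics/w2.png

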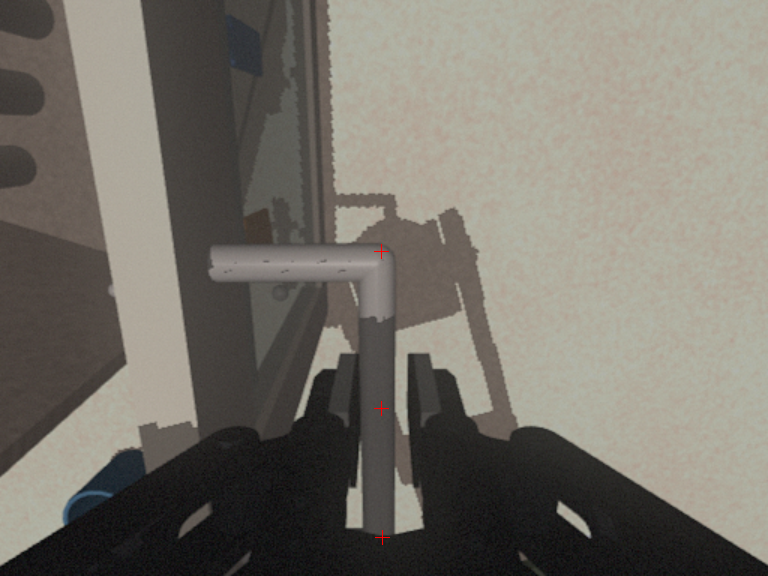

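The bar sits between the fingers (bar axis at col 377, prediction 382), the door is ajar and forces are small. I'll keep swinging.

```bash
python3 - <<'E'
from h import *
mx=0
for th in np.linspace(.4,1.68,17):
    move_linear(door(th,(-.056,.205,0)),down(P[2]+th+np.pi),velocity=.06)
    mx=max(mx,np.linalg.norm(current_wrist_force()))
print("maxF",mx)
gripper_to(.3,20)
move_linear(door(1.68,(-.056,.205,.14)),velocity=.1)
wshot("w3",[door(1.68,(-.056,y,0)) for y in (.159,.205,.251)]+[door(1.68,(-.014,y,.023)) for y in (.1,.26)])
s=read_camera("scene");d=read_camera("side");cv2.imwrite("pics/s1r.png",s);cv2.imwrite("pics/d1r.png",d)
w=cv2.imread("pics/w3.png");a=np.zeros((600,800,3),np.uint8)
a[:300,:400]=cv2.resize(w,(400,300));a[:300,400:]=cv2.resize(s,(400,300))
c=d[110:260,150:350];a[300:600,:400]=cv2.resize(c,(400,300),interpolation=cv2.INTER_CUBIC)
c=s[120:240,220:380];a[300:600,400:]=cv2.resize(c,(400,300),interpolation=cv2.INTER_CUBIC)
cv2.imwrite("pics/m1.png",a);print(current_t())
E
```

```text
maxF 1.2496777210161871
[386. 190.]
[386. 274.]
[386. 350.]
[292.  62.]
[309. 383.]
18.9833
```

View pics/m1.png

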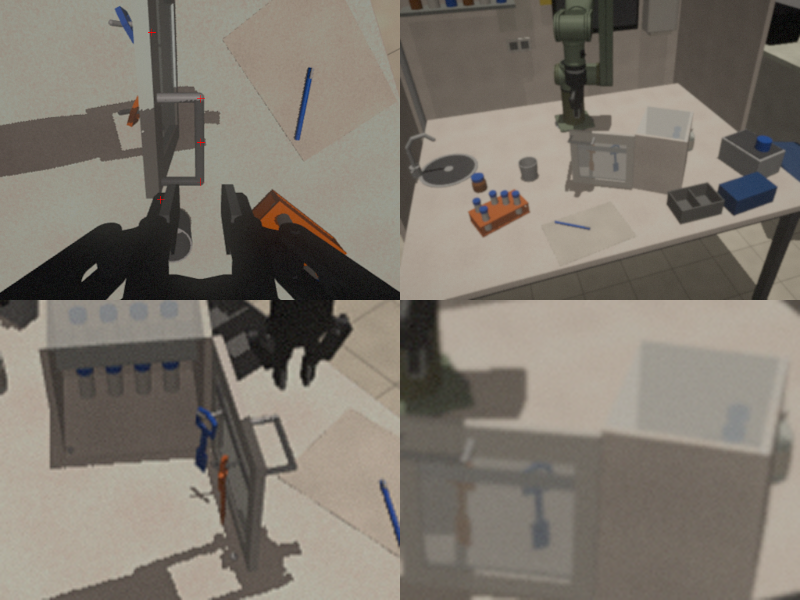

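Door stands at about 1.67 rad. Both paddles still hang on their hooks, blue near the hinge and apparently yawed a bit. I'll scan feasible grasp tilts and headings, then look from the inside.

```bash
python3 - <<'E'
from h import *
from itertools import product
th=1.68;d=P[2]+th-np.pi
print("d",d)
f=lambda q: None if q is None else np.round(q,2).tolist()
for s,p in product((1,-1),(.8,.95,1.1)):
    print(s,p,[f(inverse_kinematics(door(th,l),tilt(d,p,s))) for l in ((.03,.082,-.073),(.16,.082,0),(.13,.082,.08))])
for s,p in product((1,-1),(.8,.95,1.1)):
    for db in (-1.7,-1.3,-1.,-.6,-.2,.2):
        r=[f(inverse_kinematics([.432,-.311,z],tilt(db,p,s))) for z in (.13,.27)]
        if None not in r: print("bk",s,p,db,r)
E
```

```text
d -0.4925926535897931
1 0.8 [None, None, [0.29, -0.28, 2.03, -0.67, 0.91, 2.64]]
1 0.95 [[0.07, 0.09, 1.97, -0.57, 0.61, 2.54], [0.28, -0.22, 2.09, -0.56, 0.88, 2.62], [0.22, -0.26, 1.95, -0.47, 1.01, 2.45]]
1 1.1 [[0.03, 0.11, 1.89, -0.34, 0.75, 2.3], [0.21, -0.19, 2.02, -0.36, 0.98, 2.42], [0.16, -0.21, 1.87, -0.31, 1.12, 2.31]]
-1 0.8 [[0.12, 0.09, 2.05, -0.93, 0.52, -0.24], [0.35, -0.22, 2.15, -0.8, 0.81, -0.27], [0.29, -0.28, 2.03, -0.67, 0.91, -0.5]]
-1 0.95 [[0.07, 0.09, 1.97, -0.57, 0.61, -0.61], [0.28, -0.22, 2.09, -0.56, 0.88, -0.52], [0.22, -0.26, 1.95, -0.47, 1.01, -0.69]]
-1 1.1 [[0.03, 0.11, 1.89, -0.34, 0.75, -0.84], [0.21, -0.19, 2.02, -0.36, 0.98, -0.72], [0.16, -0.21, 1.87, -0.31, 1.12, -0.83]]
bk 1 0.8 -0.6 [[-0.91, -0.02, 2.29, 1.06, 0.24, 0.3], [-0.91, -0.31, 2.17, 0.4, 0.57, 1.0]]
bk 1 0.8 -0.2 [[-1.11, 0.05, 2.22, 1.11, 0.66, -0.19], [-1.11, -0.23, 2.11, 0.78, 0.9, 0.26]]
bk 1 0.8 0.2 [[-1.2, 0.18, 2.07, 0.96, 1.0, -0.42], [-1.2, -0.07, 1.97, 0.82, 1.22, -0.12]]
bk 1 0.95 -1.0 [[-0.69, 0.03, 2.16, -0.48, 0.4, 2.28], [-0.69, -0.21, 2.03, -0.27, 0.74, 2.03]]
bk 1
[... 1121 characters left out ...]
0.53, 0.89, -0.59]]
bk -1 0.95 -1.0 [[-0.69, 0.03, 2.16, -0.48, 0.4, -0.86], [-0.69, -0.21, 2.03, -0.27, 0.74, -1.11]]
bk -1 0.95 -0.6 [[-0.88, -0.01, 2.2, 0.44, 0.38, -2.21], [-0.88, -0.25, 2.07, 0.24, 0.74, -1.98]]
bk -1 1.1 -1.7 [[-0.56, 0.2, 1.9, -0.55, 0.91, -0.11], [-0.56, 0.02, 1.77, -0.46, 1.18, -0.28]]
bk -1 1.1 -1.3 [[-0.63, 0.11, 2.01, -0.46, 0.7, -0.6], [-0.63, -0.09, 1.88, -0.34, 1.0, -0.76]]
bk -1 1.1 -1.0 [[-0.71, 0.05, 2.07, -0.24, 0.58, -1.12], [-0.71, -0.15, 1.93, -0.16, 0.91, -1.21]]
bk -1 1.1 -0.6 [[-0.85, 0.03, 2.1, 0.21, 0.57, -1.97], [-0.85, -0.18, 1.96, 0.14, 0.91, -1.88]]
bk -1 1.1 -0.2 [[-0.97, 0.06, 2.06, 0.49, 0.73, -2.66], [-0.97, -0.14, 1.93, 0.37, 1.04, -2.48]]
```

```bash
python3 - <<'E'
from h import *
th=1.68;d=P[2]+th-np.pi
move_pose(door(th,(.13,.14,.15)),tilt(d,1.2,-1))
gripper_to(1.0)
pts=[door(th,(.026,y,-.06)) for y in (.082,.182)]+[door(th,(.026,.082,z)) for z in (-.073,-.191)]
move_pose(door(th,(.13,.082,.08)),tilt(d,.95,-1)); print(current_joint_positions().round(2));wshot("a",pts)
print(current_eef_pos(),current_tcp_rot())
move_linear(door(th,(.15,.082,-.02)),velocity=.15); wshot("b",pts)
print(current_eef_pos(),current_tcp_rot(),current_t())
a,b=[cv2.imread(f"pics/{n}.png") for n in "ab"]
cv2.imwrite("pics/ab.png",np.vstack([np.hstack([x[:576,184:584] ]) for x in (a,)]) if 0 else np.hstack([a[:,184:584],b[:,184:584]]))
E
```

```text
[ 0.22 -0.26  1.95 -0.47  1.01 -0.69]
[385. 267.]
[226. 267.]
[385. 252.]
[385. 138.]
[0.49391099 0.08403547 0.32813277] [ 0.61634397  2.45492815 -0.19753282]
[385. 428.]
[199. 428.]
[385. 405.]
[384. 245.]
[0.47713718 0.09335097 0.22896511] [ 0.6180239  2.4527845 -0.196145 ] 22.1167
```

View pics/ab.png

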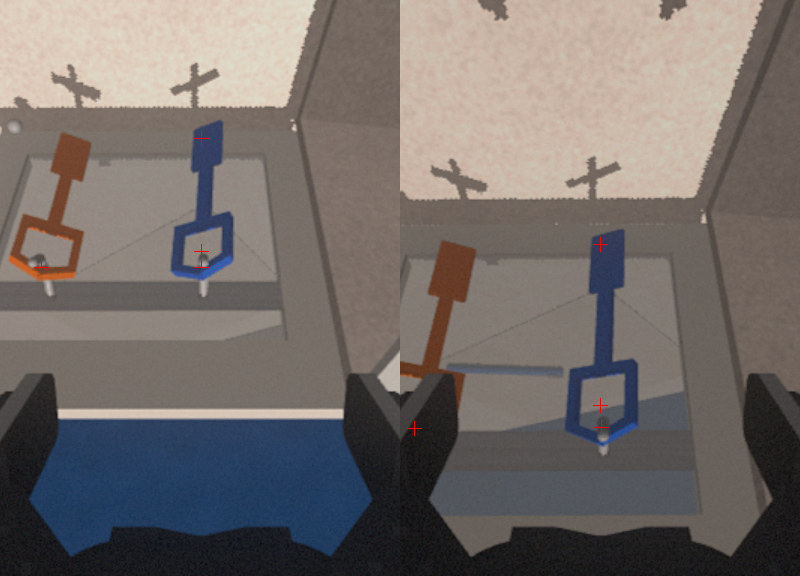

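Both wrist views show blue hanging on hook_a (red mark) with its eye at cols 172–233 in view a and 567–637 in view b. It is yawed somewhat, with the hinge side standing further from the door. I'll triangulate the eye and blade corners.

```bash
python3 - <<'E'
from h import *
A=(np.array([0.49391099,0.08403547,0.32813277]),[0.61634397,2.45492815,-0.19753282])
B=(np.array([0.47713718,0.09335097,0.22896511]),[0.6180239,2.4527845,-0.196145])
th=1.68;a=P[2]+th
M=np.column_stack([u(a),u(a+np.pi/2),[0,0,1]])
for n,x,y in [("hi L",(172,272),(567,429)),("hi R",(233,260),(637,425)),("lo L",(178,230),(570,371)),("lo R",(232,213),(637,361)),("tip L",(193,128),(592,238)),("tip R",(223,121),(624,230)),("hook",(201,262),(602,421)),("apex",(198,278),(600,443))]:
    x=np.array([x[0]+184,x[1]])/1.5;y=np.array([y[0]-216,y[1]])/1.5
    r=least_squares(lambda p:np.r_[wproj(p,*A)-x,wproj(p,*B)-y],door(th,(.03,.08,-.07)))
    print(n,"door axes mm",(M.T@(r.x-HINGE)*1e3).round(1),r.fun.round(1))
E
```

```text
hi L door axes mm [ 10.  101.  -65.1] [-0.1 -0.   0.1  0. ]
hi R door axes mm [ 27.7  62.2 -60.4] [-0.5  0.   0.4 -0. ]
lo L door axes mm [ 13.2  99.2 -99.9] [-1.5 -0.   1.3  0. ]
lo R door axes mm [ 33.9  61.3 -95.5] [ 0.1 -0.  -0.1  0. ]
tip L door axes mm [  29.9   87.6 -193.4] [ 0.1  0.  -0.1 -0. ]
tip R door axes mm [  33.1   64.8 -197.9] [-0.5  0.   0.4 -0. ]
hook door axes mm [ 18.8  81.4 -66.2] [ 0.3  0.  -0.3  0. ]
apex door axes mm [ 17.1  82.9 -54.5] [ 0.8  0.  -0.7 -0. ]
```

```bash
python3 - <<'E'
from h import *
th=1.68;d=P[2]+th-np.pi+.25
gripper_to(.64)
o=tilt(d,.95,-1)
move_linear(door(th,(.12,.0815,-.05)),o,velocity=.1)
move_linear(door(th,(.09,.0815,-.069)),velocity=.1)
print(move_linear(door(th,(.035,.0815,-.069)),velocity=.04,guard=4),current_wrist_force().round(1))
print(door(th,(.035,.0815,-.069))-current_eef_pos())
wshot("c")
c=cv2.imread("pics/c.png")
d_=read_camera("side")
cv2.imwrite("pics/c2.png",np.vstack([c[100:400,:],cv2.resize(d_[130:230,180:436],(768,300))]))
print(current_t(),current_width())
E
```

```text
False [0.9 0.4 0.4]
[ 2.16186857e-04 -1.37236980e-04  7.12613222e-05]
25.2667 0.640366687785248
```

View pics/c2.png

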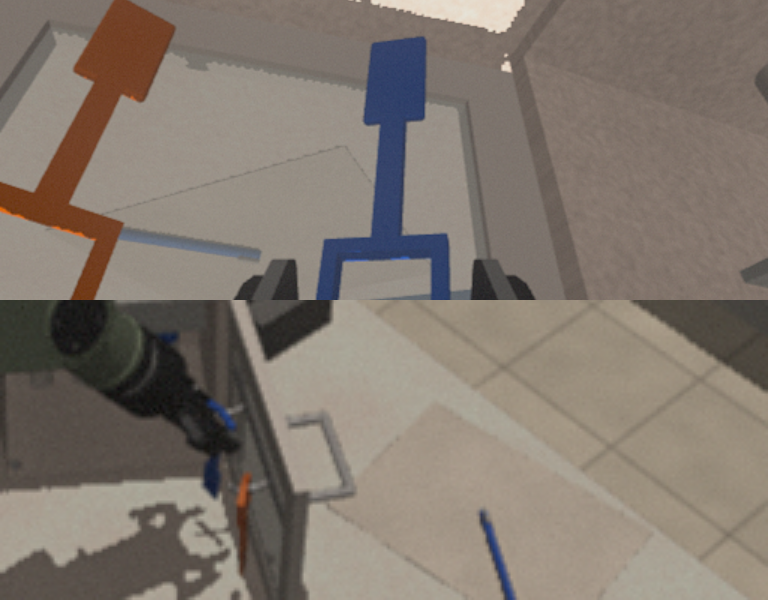

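The eye (cols 320–449) is centred and nearly square between the fingers (296–474). I'll close, lift and withdraw.

```bash
python3 - <<'E'
from h import *
th=1.68
gripper_to(0.3,25)
print("width",current_width(),"(40mm=.47)",current_gripper_force())
p=np.array(current_eef_pos())
print(move_linear(p+[0,0,.018],velocity=.03,guard=6),current_wrist_force().round(1),current_width())
q=p+[0,0,.018]
print(move_linear(q+.07*u(P[2]+th),velocity=.06,guard=6),current_wrist_force().round(1))
print(current_eef_pos(),current_width(),current_t())
wshot("e");c=cv2.imread("pics/e.png")
d_=read_camera("side")
cv2.imwrite("pics/e2.png",np.vstack([c[100:500:1,:][::1][:300],cv2.resize(d_[130:230,180:436],(768,300))]))
E
```

```text
width 0.4628416259975445 (40mm=.47) 24.79291784344241
False [-0.   0.6 -1.1] 0.461973979810967
False [ 0.4 -0.1 -1.7]
[0.51601197 0.07232564 0.19638594] 0.4655758244997228 27.6083
```

View pics/e2.png

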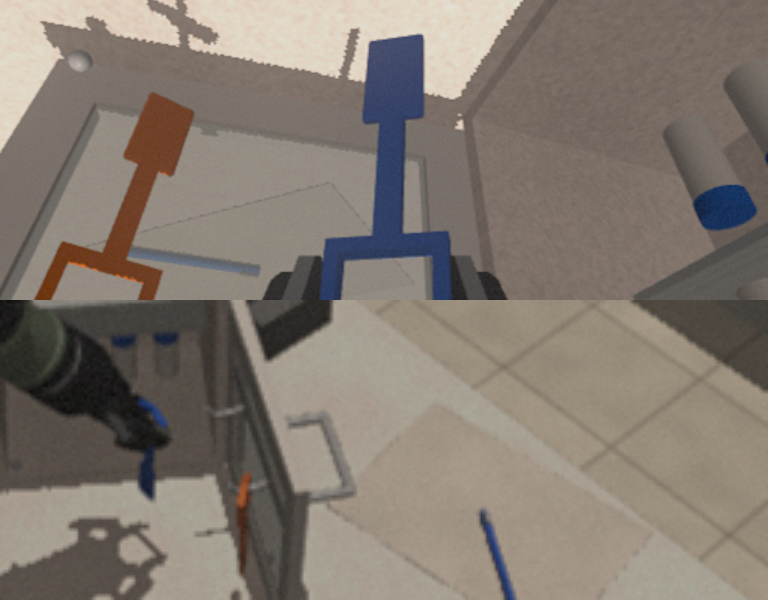

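Blue is held square (width .466), off the hook and clear; orange still hangs. I'll carry it up and over, then check the beaker from above.

```bash
python3 - <<'E'
from h import *
def ray(px,z):
    pos,rot=current_eef_pos(),current_tcp_rot()
    return least_squares(lambda q:wproj(np.r_[q,z],pos,rot)-np.array(px)/1.5,pos[:2]).x
p=np.array(current_eef_pos());dg=P[2]+1.68-np.pi+.25
t=ray((396,137),p[2]-.122)-p[:2]; print("tip ahead/left (mm)",(t@u(dg)[:2]*1e3).round(1),(t@u(dg+np.pi/2)[:2]*1e3).round(1))
move_linear([.43,.09,.39],velocity=.12)
for i,(xy,d) in enumerate([((.43,-.10),-.6),((.425,-.28),-1.1)]):
    move_linear([*xy,.39],tilt(d,.95,-1),velocity=.12)
move_linear([.425,-.28,.27],velocity=.1)
B=np.array([.428,-.311])
wshot("f",[np.r_[B+.042*u(a)[:2],.085] for a in np.arange(0,6.28,.785)]+[np.r_[B,.005]])
print(current_eef_pos(),current_tcp_rot(),current_width(),current_joint_positions().round(2),current_t())
E
```

```text
tip ahead/left (mm) -4.0 4.4
[429. 142.]
[438.  93.]
[400.  48.]
[336.  43.]
[292.  82.]
[296. 134.]
[336. 167.]
[387. 170.]
[367.  42.]
[ 0.42551162 -0.28032049  0.27111876] [ 1.34705352  2.19665038 -0.43227372] 0.4553801947364735 [-0.58 -0.23  2.05 -0.41  0.81 -0.85] 34.4167
```

View pics/f.png

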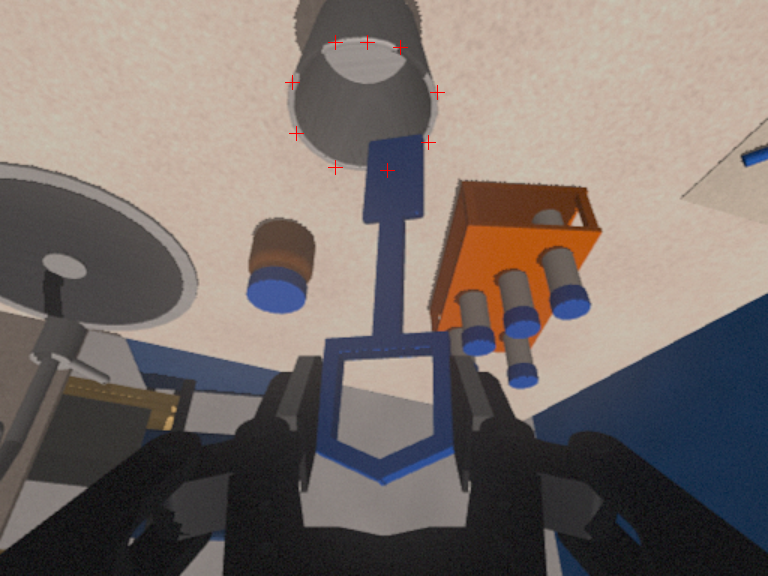

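The beaker rim (cols 289–437, bottom row about 169) matches the model within 2 mm, and the blade tip is at (396,137). I'll lower the paddle with the tip over the centre.

```bash
python3 - <<'E'
from h import *
d=-1.1;B=np.array([.428,-.311])
xy=B+.004*u(d)[:2]-.0044*u(d+np.pi/2)[:2]
move_linear([*xy,.27],velocity=.08); move_linear([*xy,.20],velocity=.08)
print(move_linear([*xy,.136],velocity=.06,guard=4),current_eef_pos()[2])
print(move_linear([*xy,.116],velocity=.015,guard=3),current_eef_pos()[2],current_wrist_force().round(1),current_width())
gripper_to(.7);wait(.3);gripper_to(1.0);wait(.5)
p=np.array(current_eef_pos());z=R.from_rotvec(current_tcp_rot()).as_matrix()[:,2]
print(move_linear(p-z*.13,velocity=.06,guard=4),current_wrist_force().round(1))
move_linear(p-z*.13+[0,0,.08]); wait(.5)
s=read_camera("side");c=read_camera("scene");wshot("g");w=cv2.imread("pics/g.png")
a=np.zeros((600,800,3),np.uint8);a[:300,:400]=cv2.resize(w,(400,300))
a[:300,400:]=cv2.resize(s[130:280,160:360],(400,300))
a[300:,:400]=cv2.resize(s[240:330,230:350],(400,300));a[300:,400:]=cv2.resize(c[120:240,130:290],(400,300))
cv2.imwrite("pics/end.png",a);print(current_t())
E
```

```text
False 0.13660096195743146
True 0.12707292376745669 [ 0.1 -0.5  3.5] 0.4579710533403158
False [-0.2  0.6  0.2]
43.1667
```

View pics/end.png

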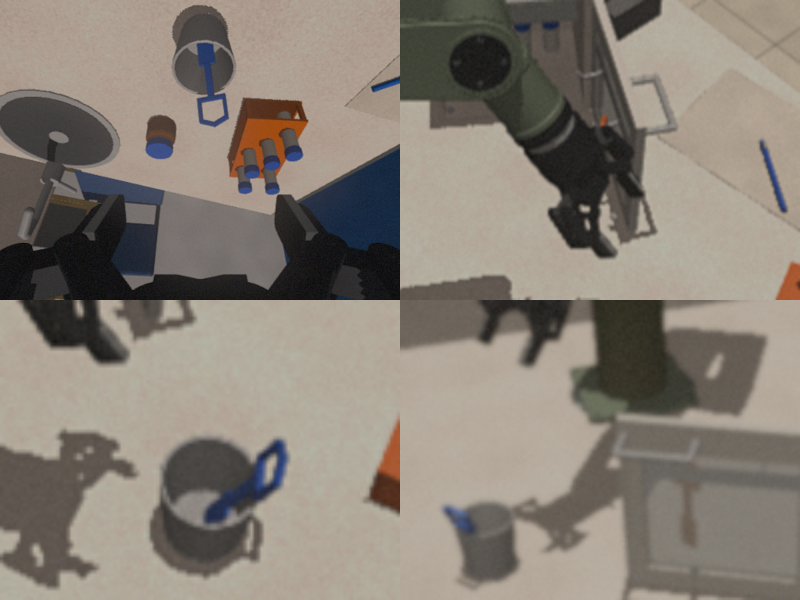

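The paddle stands in the upright beaker, leaning on the far rim with its eye above it (eye centre at wrist (212,108), side crop (271,465)), and orange hangs on its hook. I'll triangulate the eye height before handing in.

```bash
python3 - <<'E'
from h import *
pos,rot=current_eef_pos(),current_tcp_rot()
w=np.array([212,108])*512/400;s=np.array([230+271*.3,240+165*.3])
r=least_squares(lambda p:np.r_[wproj(p,pos,rot)-w,proj("side",p)-s],[.43,-.35,.1]);print("eye",r.x.round(4),r.fun.round(1))
# rigid check: tip 118 mm from eye, on the floor, along the tip's viewing ray
t=np.array([206,48])*512/400
f=lambda q:np.r_[wproj(np.r_[q,.006],pos,rot)-t]
tip=np.r_[least_squares(f,[.43,-.31]).x,.006];print("tip",tip.round(4),"len",np.linalg.norm(tip-r.x))
for z in (.09,.1,.11,.115):
  q=least_squares(lambda q:wproj(np.r_[q,z],pos,rot)-w,[.43,-.35]).x;print(z,q.round(3),"len",round(np.linalg.norm(np.r_[q,z]-tip),4))
E
```

```text
eye [ 0.4568 -0.3429  0.1115] [ 0.5  0.3 -1.   1.1]
tip [ 0.4382 -0.3233  0.006 ] len 0.10889056178581649
0.09 [ 0.467 -0.36 ] len 0.0961
0.1 [ 0.462 -0.352] len 0.1011
0.11 [ 0.457 -0.344] len 0.1076
0.115 [ 0.454 -0.34 ] len 0.1114
```

The eye sits about 0.11 m up, above the 0.095 m limit, so I'm handing in.

```bash
python3 -c "
from workcell import *
print(finish_job())"
```

```text
the job is handed in; nothing more can be done
None
```

The job is handed in (no verdict was returned): the door is open at about 1.67 rad, the blue paddle stands blade down in the upright beaker with its eye about 0.11 m up, and the orange paddle is still on its hook.

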